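# Couple the grease gun coupler to the press gearbox

## Task

The grease point of the loading frame's gearbox has just been cleaned: first lay the brush flat, lengthwise, in the empty long compartment of the tool tray, beside the spatula, and let go of it. Then take the grease coupler by its grip, push it squarely onto the tilted grease nipple until its jaws snap over the ball head, and keep pushing so that the sprung collar is held most of the way down (about 9 of its 12 mm). Finish like that, still gripping the coupler and holding it pressed against the spring; leave the spatula and the grease tin where they are.

Things in the scene. Friction and masses are not known exactly. Their poses are not given: they have to be found in the camera images.
- brush_mid (a point): Middle of the loose brush, half-way up; it lies on the table, this point 10 mm up, in front of the gearbox. 180 long (its x), 20 thick. The round wooden handle, diameter 20, runs from x = -90 to -5 mm, steel ferrule and grey bristles, 42 wide, from -5 to +90. Grip it on the handle at about x = -30. 80 g.
- tray_slot (a point): Centre of the floor of the tray's empty compartment, 5 mm above the table; x along it, z up. Fixed open grey metal tray, 220 (x) by 165 (y), 18 high, walls and floor 5 thick, one divider along x: two compartments 210 long, 75 wide. The spatula is in the other, at y = +80 mm. The brush may lie either way round.
- coupler_grip (a point): On the axis of the loose grease coupler, mid-height of its black grip. It stands on the table, mouth down, 105 long, round: steel skirt of diameter 36 from the mouth (z = -77 mm) to z = -27, then black grip of diameter 30 up to the top (z = +28). z: its axis, away from the mouth. It and the grease tin may have swapped places. About 0.4 kg.
- nipple: Grease nipple on the fixed gearbox: brass ball of diameter 16 on a neck of diameter 10. Origin: ball centre, 105 mm above the table; z: the nipple's axis, outwards, 25 degrees from vertical, leaning to the gearbox's front (its turn varies). The coupler goes on along -z, axes in line. The neck stands on a boss of diameter 44, its face 36 mm below the ball's centre.
- collar (a joint): Sprung steel disc round the nipple's neck, diameter 40, 7 thick. 0: up, upper face 17 mm below the ball's centre along the axis; 0.012 m: fully down. The coupler's mouth pushes it: 2.7 N to start, 0.9 N more per mm. At value v the coupler_grip point is 60 mm - v from the ball's centre.
- coupler: The coupler itself (see coupler_grip); origin at the centre of its mouth, same axes. Bore 24 wide, 44 deep; four sprung jaws 12 mm inside the mouth leave 12 mm between them. The ball meets them when 5 mm inside, about 8 N push it past, then they draw it on, and they have snapped over it when it is 19 mm inside.
- brush: The brush itself (see brush_mid); the origin lies 10 mm below brush_mid.
- spatula_mid (a point): Bystander: middle of the wide steel spatula with a black handle, 200 long and 65 wide, lying in the tray's other compartment.
- tin_mid (a point): Bystander: centre of the closed steel grease tin, diameter 66, 75 high, standing on the right, beside the coupler.

How it is judged:
By the outcome, as a careful person would: the job done as asked, in the order asked, and still so for the second after the job is handed in, while the arm keeps its last pose, push and grip.
It also fails if it takes over 51 s, if anything falls off the work surface, if the arm or the gripper's body presses on something with over 40 N, if the wrist force passes 120 N, or if a joint passes its speed limit or range.

## Robot

A 7-joint arm with a two-finger parallel gripper is mounted at the origin on the work surface. World frame = base frame: x ahead of the robot, y to its left, z up, the work surface at z = 0. Lengths are in m, angles in degrees, forces in N, time in s.
With the tool pointing down it reaches from about 0.375 to 0.925 m from the base axis. Payload 3.1 kg.
Tool frame: the origin (TCP) lies on the centre line of the jaws, within the pads' length; the fingertips stand 25 mm ahead of it and the grasp point (between the pads) lies 6 mm ahead of it; z points along the fingers, y is the line along which they close (so a half turn about z gives the same grasp; the last joint's range is limited). The gripper opens to 85 mm and grips with 20 to 120 N. Pads are 22 mm wide; open, the fingers measure 114 mm over their backs; the gripper's body (76 mm by 85 mm) begins 54 mm behind the grasp point. The pads swing forward as they close: fully open they stand 13 mm farther back than shut.
Start: joints at [58.625, 21.939, 2.515, 91.553, -1.026, 66.532, -2.859], TCP at [0.283, -0.585, 0.256] pointing down, gripper open.
Joint ranges: [-149.38, 149.38], [-23.57, 123.04], [-84.95, 90], [0, 143.3], [-89.99, 269.99], [3.08, 112.72], [-163.45, 163.45]. Speed limits (degrees/s): [159.86, 159.86, 180, 180, 180, 180, 180].

## Interface

Orientations are given as a 3x3 rotation matrix whose columns are the frame's x, y, z axes.
In Python, from station import manip gives the robot as it stands.
- The arm moves only by the shell command python3 -m inch 'ROWS'. ROWS is JSON, a list of rows, each a list of 7 numbers: the opening, from 0 (shut) to 1 (fully open), then the shift along the world's x, y, z in m, then the turn, a rotation vector about the world's x, y, z in rad. In form: [[grip, tx, ty, tz, ax, ay, az], ...]. A call has 1 to 12 rows; each row is the pose to reach, as a shift and turn from the pose commanded when the call began; what a row does not reach only later rows make up. A row lasts 1/8 s, in which the tool goes at most 62.5 mm and 10.7 degrees, less where a joint would pass 70% of its speed; a pose out of reach is approached as far as the arm can. A call with a gripper value outside its range is refused whole. The fingers move at their own pace and stop on an object; the grip force is fixed at half the most. Time passes only in rows, so rows that repeat a pose let the fingers close. It gives the time, the measured TCP pose, the force, the opening and the grip force at its end, in the units of the state.
- manip.observe(): the state, without advancing time (a new reading comes with each control period).
- manip.capture(name): name is "scene" or "top"; returns a dict with "pixels" (420x560x3 uint8, red, green, blue), "fov_y" (degrees; the focal length in pixels is half the picture's height over the tangent of half this angle, whatever the lens; pixels are square), "cx", "cy" (the principal point, pixels), "R" (3x3) and "t" (3): a world point X has camera coordinates R X + t. Camera axes: x right, y down, z forward; pixel columns grow to the right and rows downward; lengths in m; the calibration is good to about 2 mm. A picture is of the moment at which its call begins. There is no depth.
- manip.job_done(): hands the job in; it is judged then, once.
The state is a dict: "clock": time; "qpos": joint angles; "joint_vel": joint speeds; "joint_torque": joint torques, N m; "position": TCP position; "orientation": TCP orientation; "wrist_force": force on the tool from outside, world axes, zero at the start; "wrist_torque": the same for the moment, N m; "finger_gap": finger opening in m; "finger_force": force on a finger pad.
Only numpy, scipy, OpenCV 4.12 (cv2) and the standard library are available. Lean on these libraries where they do the work, as an engineer would, in place of code of your own. Each camera call takes 0.05 s, during which the arm holds its last target. There are 200 camera calls.

## Working session

There is one attempt and no reset: what is moved stays moved. The work goes in short steps, Python scripts to look and compute and a shell command to move; the robot and the scene stay as the last step left them, time stands still between calls to the robot, and variables do not carry over. Pictures are saved under pics/ and viewed, at most 10 in all, crops included, and the job is handed in when it is done.

```bash
mkdir -p pics
python3 - <<'E'
from station import manip
import cv2,pickle
for n in("scene","top"):
    c=manip.capture(n); pickle.dump(c,open(n+".pkl","wb"))
    cv2.imwrite(f"pics/{n}0.png",cv2.cvtColor(c["pixels"],cv2.COLOR_RGB2BGR))
    print(n,c["fov_y"],c["cx"],c["cy"],c["R"],c["t"],c.keys())
s=manip.observe();print(s)
E
```

```text
scene 43.044107834741595 275.9519360172259 208.7725977051275 [[ 0.84674564  0.53197488  0.00495512]
 [ 0.37018062 -0.58247675 -0.72366231]
 [-0.38208393  0.6145922  -0.69013644]] [-0.45365534 -0.13054521  1.38170412] dict_keys(['pixels', 'fov_y', 'cx', 'cy', 'R', 't'])
top 42.510822662783795 282.07313119910765 207.24901784187847 [[-0.01079092 -0.99969634  0.02215348]
 [-0.99705295  0.00907427 -0.0761779 ]
 [ 0.07595375 -0.02291022 -0.99684811]] [0.00672338 0.52757673 1.32582115] dict_keys(['pixels', 'fov_y', 'cx', 'cy', 'R', 't'])
{'clock': 0.1, 'qpos': array([58.62410251, 21.9880619 ,  2.51093188, 91.64000368, -1.02581408,
       66.53052526, -2.85716172]), 'joint_vel': array([ 0.01104672, -0.09217098,  0.02066966, -0.25438587, -0.13657835,
       -0.0247476 ,  0.00093118]), 'joint_torque': array([ 2.89402888e-03, -4.34726822e+01,  1.02954514e+00, -2.50454003e+01,
        1.08720828e-02,  5.47915668e-03,  3.02739252e-06]), 'position': array([ 0.28228473, -0.58462775,  0.25500417]), 'orientation': array([[ 9.00474953e-01,  4.34906389e-01, -1.13702334e-03],
       [ 4.34907859e-01, -9.00472544e-01,  2.08599224e-03],
       [-1.16646949e-04, -2.37288415e-03, -9.99997178e-01]]), 'wrist_force': array([-0.51366192, -0.09590379, -0.11439486]), 'wrist_torque': array([-0.01235003,  0.03772475, -0.03255178]), 'finger_force': 0.0, 'finger_gap': 0.08579184251383296}
```

View pics/scene0.png

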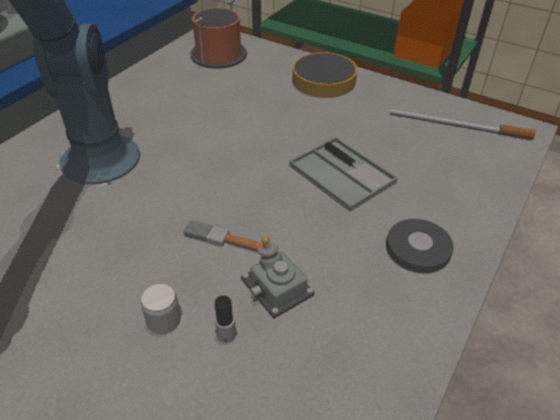

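View pics/top0.png

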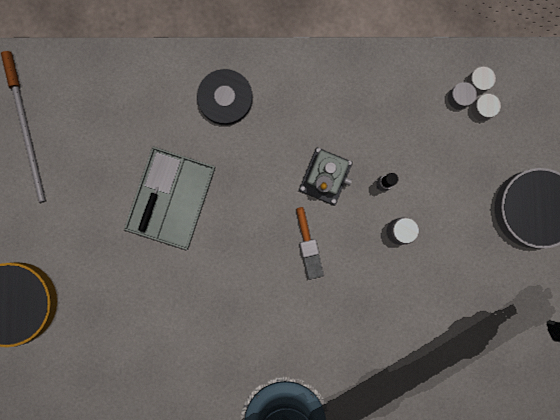

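The scene view shows the coupler at (225,318), the tin at (160,308), the gearbox with its ball at (266,241), the brush running from (186,229) to (262,247), and the tray at (342,172). In the top view, the coupler is at (388,182), the tin at (405,231), the ball at (323,187), the brush from (300,208) to (315,278), and the empty compartment at about (187,204). I'll enlarge these.

Run:
```python
import cv2
s=cv2.imread("pics/scene0.png");t=cv2.imread("pics/top0.png")
f=lambda im,x,y,w,h,k:cv2.convertScaleAbs(cv2.resize(im[y:y+h,x:x+w],None,fx=k,fy=k,interpolation=cv2.INTER_CUBIC),alpha=1.5)
cv2.imwrite("pics/sc.png",f(s,175,215,158,120,5))
a=f(t,285,140,130,145,4)
cv2.imwrite("pics/tc.png",a)
cv2.imwrite("pics/tr.png",f(t,115,140,110,115,5))
```

```text
(no output)
```

View pics/sc.png

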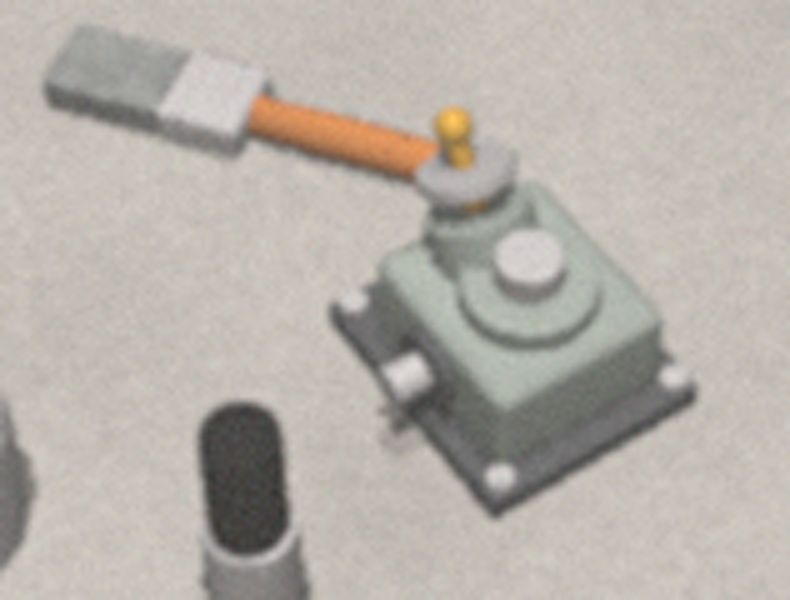

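View pics/tc.png

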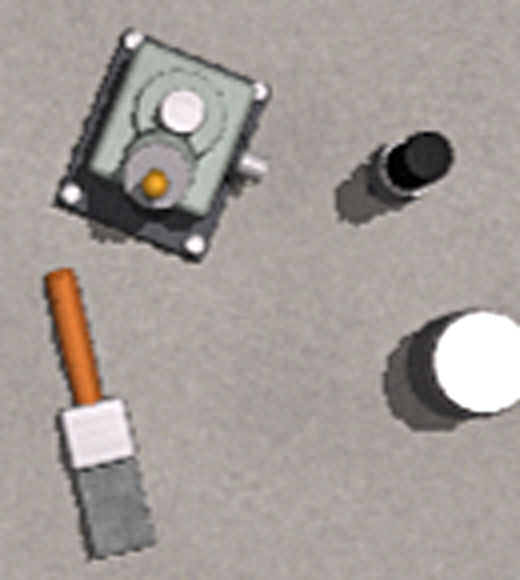

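View pics/tr.png

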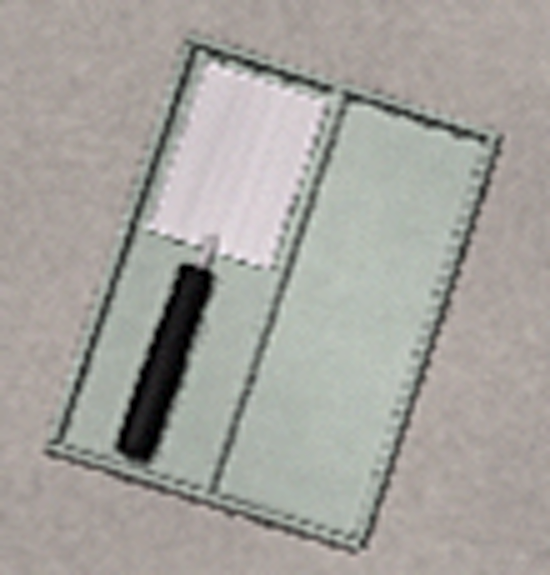

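The scene crop shows the ball at (454,126), the collar disc at (467,172), and the coupler standing with its black grip up. In the tops crops I read the following:
- **Brush:** handle end (60,271), bristle end (123,553).
- **Ball and coupler:** ball (155,184), coupler top (429,154).
- **Gearbox bolts:** (134,40), (260,91), (71,193), (195,244).
- **Tray corners:** (192,40), (499,133), (362,550), (50,452). The empty compartment is on the right of the crop.

```bash
cat > h.py <<'E'
import numpy as np,pickle
def K(c):
    f=210/np.tan(np.radians(c["fov_y"]/2)); return f
def ray(c,u,v):
    f=K(c);d=c["R"].T@np.array([(u-c["cx"])/f,(v-c["cy"])/f,1]);return -c["R"].T@c["t"],d/np.linalg.norm(d)
def atz(c,u,v,z):
    o,d=ray(c,u,v);return o+d*(z-o[2])/d[2]
def proj(c,X):
    p=c["R"]@X+c["t"];return np.array([c["cx"],c["cy"]])+K(c)*p[:2]/p[2]
def tri(rs):
    A=0;b=0
    for o,d in rs:
        P=np.eye(3)-np.outer(d,d);A=A+P;b=b+P@o
    return np.linalg.solve(A,b)
S=pickle.load(open("scene.pkl","rb"));T=pickle.load(open("top.pkl","rb"))
crop=lambda x0,y0,k:(lambda u,v:(x0+(u+.5)/k-.5,y0+(v+.5)/k-.5))
tc=crop(285,140,4);sc=crop(175,215,5);tr=crop(115,140,5)
E
python3 - <<'E'
from h import *
np.set_printoptions(precision=4,suppress=True)
a=atz(T,*tc(60,271),.010);b=atz(T,*tc(123,553),.010)
print("brush top",a,b,np.linalg.norm(a-b),(a+b)/2)
sa=atz(S,*sc(60,70),.01);print("brush scene bristle end",sa, "ferrule/handle", atz(S,*sc(258,114),.01),atz(T,*tc(87,403),.01))
B=tri([ray(T,*tc(155,184)),ray(S,*sc(454,126))]);print("ball",B,atz(T,*tc(155,184),.105),atz(S,*sc(454,126),.105))
bo=[atz(T,*tc(*p),.012) for p in((134,40),(260,91),(71,193),(195,244))]
f=(bo[2]-bo[0]+bo[3]-bo[1])[:2];f/=np.linalg.norm(f);print("front",f,np.degrees(np.arctan2(f[1],f[0])),[np.linalg.norm(bo[i]-bo[j]) for i,j in((0,1),(2,3),(0,2),(1,3))])
n=np.r_[f*np.sin(np.radians(25)),np.cos(np.radians(25))]
ball=(atz(T,*tc(155,184),.105)+atz(S,*sc(454,126),.105))/2
for k in(.017,):
    c=ball-n*k
    p=proj(T,c);q=proj(S,c);print("collar face pred T",(p-[285,140])*4+1.5,"S",(q-[175,215])*5+2)
print("coupler top",atz(T,*tc(429,154),.105),"scene",atz(S,*sc(240,438),.105))
cs=[atz(T,*tr(*p),.018) for p in((192,40),(499,133),(362,550),(50,452))]
print("tray",cs,[np.linalg.norm(cs[i]-cs[(i+1)%4]) for i in range(4)])
x=(cs[0]-cs[3]+cs[1]-cs[2])[:2];x/=np.linalg.norm(x);yr=(cs[1]-cs[0]+cs[2]-cs[3])[:2];yr/=np.linalg.norm(yr)
print("slot",sum(cs)[:2]/4+.04*yr,"axis",x,np.degrees(np.arctan2(x[1],x[0])),yr, "div",[atz(T,*tr(*p),.018) for p in((343,92),(213,492))])
print("tin",atz(T,*tc(482,361),.075))
E
```

```text
brush top [ 0.5277 -0.0429  0.01  ] [ 0.3513 -0.0798  0.01  ] 0.18023210402594597 [ 0.4395 -0.0613  0.01  ]
brush scene bristle end [ 0.3551 -0.0866  0.01  ] ferrule/handle [ 0.4454 -0.0612  0.01  ] [ 0.4447 -0.0587  0.01  ]
ball [ 0.5708 -0.0944  0.1044] [ 0.5711 -0.094   0.105 ] [ 0.5708 -0.0951  0.105 ]
front [-0.9172  0.3985] 156.51633260046063 [np.float64(0.08599965075480054), np.float64(0.08431049001155824), np.float64(0.10547699559917786), np.float64(0.10592272998901277)]
collar face pred T [157.9959 176.2627] S [465.6987 163.4672]
coupler top [ 0.5876 -0.256   0.105 ] scene [ 0.5885 -0.2592  0.105 ]
tray [array([0.6805, 0.3232, 0.018 ]), array([0.6324, 0.1698, 0.018 ]), array([0.4249, 0.2377, 0.018 ]), array([0.4749, 0.3915, 0.018 ])] [np.float64(0.16070676428452713), np.float64(0.21830801488930318), np.float64(0.16177560702295066), np.float64(0.21670807624753316)]
slot [0.541  0.2424] axis [ 0.9497 -0.3131] -18.244234112035258 [-0.3043 -0.9526] div [array([0.6537, 0.2477, 0.018 ]), array([0.4543, 0.3112, 0.018 ])]
tin [ 0.4664 -0.2915  0.075 ]
```

```bash
python3 -m inch '[[1,0.186,0.530,-0.106,0,0,-0.244],[0.7,0.186,0.530,-0.106,0,0,-0.244],[0.7,0.186,0.530,-0.106,0,0,-0.244],[0.7,0.186,0.530,-0.106,0,0,-0.244],[0.7,0.186,0.530,-0.106,0,0,-0.244],[0.7,0.186,0.530,-0.106,0,0,-0.244],[0.7,0.186,0.530,-0.106,0,0,-0.244],[0.7,0.186,0.530,-0.106,0,0,-0.244],[0.7,0.186,0.530,-0.106,0,0,-0.244],[0.7,0.186,0.530,-0.106,0,0,-0.244],[0.7,0.186,0.530,-0.106,0,0,-0.244],[0.7,0.186,0.530,-0.106,0,0,-0.244]]'; python3 -c "
from station import manip;s=manip.observe();print(s['position'],s['orientation'],s['qpos'],s['wrist_force'])"
```

```text
clock: 1.6
position: [0.4681, -0.0575, 0.1502]
orientation: [[0.98, 0.201, -0.001], [0.201, -0.98, -0.001], [-0.001, 0.001, -1.0]]
wrist_force: [-0.6, -0.8, 0.1]
finger_gap: 0.0599
finger_force: 0.0
[ 0.4680968  -0.05751853  0.15021166] [[ 9.79561709e-01  2.01143116e-01 -5.51948441e-04]
 [ 2.01142544e-01 -9.79561524e-01 -9.47670434e-04]
 [-7.31284840e-04  8.17281356e-04 -9.99999399e-01]] [ 17.98391946  11.45677488 -17.31974899 120.10151471   4.56177536
  49.06907577 -80.40108307] [-0.55604637 -0.76044268  0.08704637]
```

```bash
python3 -m inch '[[0.7,0,0.001,-0.05,0,0,0],[0.7,0,0.001,-0.09,0,0,0],[0.7,0,0.001,-0.11,0,0,0],[0.7,0,0.001,-0.121,0,0,0],[0.7,0,0.001,-0.121,0,0,0],[0,0,0.001,-0.121,0,0,0],[0,0,0.001,-0.121,0,0,0],[0,0,0.001,-0.121,0,0,0],[0,0,0.001,-0.121,0,0,0],[0,0,0.001,-0.121,0,0,0],[0,0,0.001,-0.121,0,0,0]]'
```

```text
clock: 2.98
position: [0.4696, -0.0545, 0.0305]
orientation: [[0.979, 0.205, 0.002], [0.205, -0.979, -0.001], [0.002, 0.001, -1.0]]
wrist_force: [-0.9, 0.3, 5.9]
finger_gap: 0.0167
finger_force: 58.6
```

```bash
python3 -m inch '[[0,0,0,0.02,0,0,0],[0,0,0,0.06,0,0,0],[0,0,0.02,0.1,0,0,0],[0,0.1,0.287,0.1,0,0,-0.524],[0,0.1,0.287,0.1,0,0,-0.524],[0,0.1,0.287,0.1,0,0,-0.524],[0,0.1,0.287,0.1,0,0,-0.524],[0,0.1,0.287,0.1,0,0,-0.524],[0,0.1,0.287,0.1,0,0,-0.524],[0,0.1,0.287,0.1,0,0,-0.524],[0,0.1,0.287,0.1,0,0,-0.524]]'
python3 - <<'E'
from station import manip
import cv2,numpy as np
ims=[]
for n,(x,y) in(("scene",(270,90)),("top",(110,110))):
    c=manip.capture(n)["pixels"][:,:,::-1]
    ims.append(cv2.convertScaleAbs(cv2.resize(c[y:y+150,x:x+130],None,fx=3,fy=3,interpolation=cv2.INTER_CUBIC),alpha=1.5))
cv2.imwrite("pics/b1.png",np.hstack(ims))
E
```

```text
clock: 4.35
position: [0.5685, 0.23, 0.1289]
orientation: [[0.949, -0.315, -0.001], [-0.315, -0.949, -0.002], [-0.0, 0.002, -1.0]]
wrist_force: [0.3, -0.5, -1.1]
finger_gap: 0.0169
finger_force: 58.8
```

View pics/b1.png

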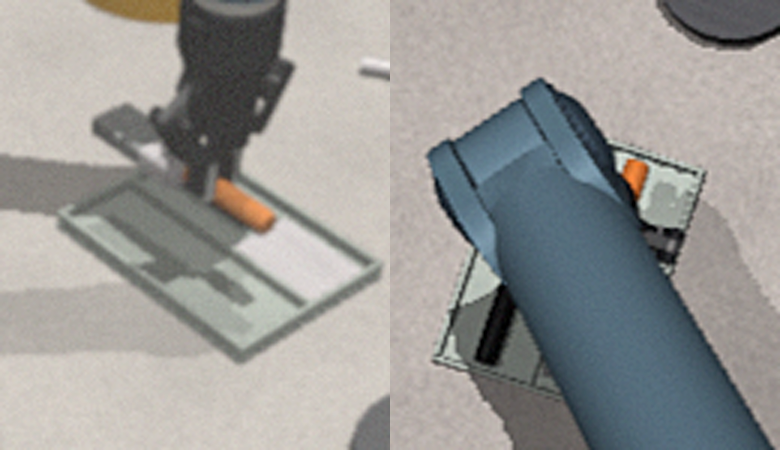

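The brush is held level, parallel to the tray and over the empty compartment; its handle end is at about (192,163) in the top view. Lower it and release.

```bash
python3 -m inch '[[0,0,0.001,-0.05,0,0,0],[0,0,0.001,-0.078,0,0,0],[0,0,0.001,-0.088,0,0,0],[0,0,0.001,-0.0935,0,0,0],[0,0,0.001,-0.0935,0,0,0],[0.32,0,0.001,-0.0935,0,0,0],[0.32,0,0.001,-0.0935,0,0,0],[0.32,0,0.001,-0.0935,0,0,0],[0.32,0,0.001,-0.0935,0,0,0],[0.32,0,0.001,-0.08,0,0,0],[0.4,0,0.001,-0.05,0,0,0],[0.6,0,0.001,0,0,0,0]]'
```

```text
clock: 5.95
position: [0.5672, 0.2329, 0.1291]
orientation: [[0.95, -0.313, -0.004], [-0.313, -0.95, -0.001], [-0.003, 0.003, -1.0]]
wrist_force: [1.6, 1.4, -0.0]
finger_gap: 0.0507
finger_force: 0.0
```

```bash
python3 -m inch '[[1,0,0,0.06,0,0,0],[1,0,-0.02,0.12,0,0,0],[1,0.019,-0.4915,0.12,0,0,-0.09],[1,0.019,-0.4915,0.12,0,0,-0.09],[1,0.019,-0.4915,0.12,0,0,-0.09],[1,0.019,-0.4915,0.12,0,0,-0.09],[1,0.019,-0.4915,0.12,0,0,-0.09],[1,0.019,-0.4915,0.12,0,0,-0.09],[1,0.019,-0.4915,0.12,0,0,-0.09],[1,0.019,-0.4915,0.12,0,0,-0.09],[1,0.019,-0.4915,0.12,0,0,-0.09],[1,0.019,-0.4915,0.12,0,0,-0.09]]'
python3 - <<'E'
from station import manip
import cv2,numpy as np
print(manip.observe()['qpos'])
ims=[]
for n,(x,y) in(("scene",(200,230)),("top",(110,130))):
    c=manip.capture(n)["pixels"][:,:,::-1]
    ims.append(cv2.convertScaleAbs(cv2.resize(c[y:y+140,x:x+130],None,fx=3,fy=3,interpolation=cv2.INTER_CUBIC),alpha=1.5))
cv2.imwrite("pics/b2.png",np.hstack(ims))
E
```

```text
clock: 7.45
position: [0.588, -0.2564, 0.2498]
orientation: [[0.918, -0.396, 0.001], [-0.396, -0.918, 0.001], [0.0, -0.001, -1.0]]
wrist_force: [-0.3, 0.7, 0.1]
finger_gap: 0.0855
finger_force: 0.0
[ 24.11841327  21.53253576  -5.32591998  92.87557058   2.0493886
  65.6740604  -94.99937862]
```

View pics/b2.png

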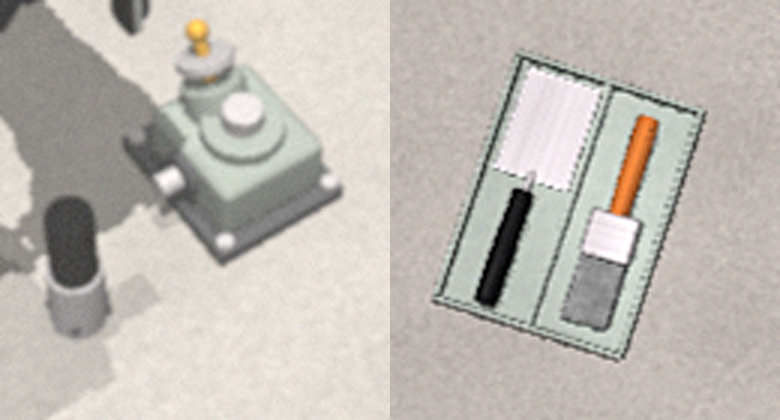

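The brush lies flat and lengthwise in the empty compartment, spanning about (325,120)-(198,325) in the crop, with the spatula undisturbed. The coupler still stands at crop (75,260). Now I'll grip it.

```bash
python3 -m inch '[[1,0,0,-0.06,0,0,0],[1,0,0,-0.12,0,0,0],[1,0,0,-0.15,0,0,0],[1,0,0,-0.165,0,0,0],[1,0,0,-0.165,0,0,0],[0,0,0,-0.165,0,0,0],[0,0,0,-0.165,0,0,0],[0,0,0,-0.165,0,0,0],[0,0,0,-0.165,0,0,0],[0,0,0,-0.165,0,0,0],[0,0,0,-0.165,0,0,0]]'
python3 -m inch '[[0,0,0,0.02,0,0,0],[0,0,0,0.06,0,0,0],[0,0,0,0.12,0,0,0],[0,0,0,0.12,0,0,0],[0,0,0,0.12,0,0,0],[0,0,0,0.12,0,0,0]]'
python3 -c "
from station import manip;s=manip.observe();print(s['position'],s['qpos'])"
```

```text
clock: 8.93
position: [0.5886, -0.258, 0.0856]
orientation: [[0.918, -0.397, 0.002], [-0.397, -0.918, -0.001], [0.002, -0.0, -1.0]]
wrist_force: [-0.8, 1.0, 5.7]
finger_gap: 0.0289
finger_force: 58.6
clock: 9.68
position: [0.5853, -0.2571, 0.2011]
orientation: [[0.918, -0.397, -0.006], [-0.397, -0.918, 0.002], [-0.006, 0.0, -1.0]]
wrist_force: [-0.2, -0.3, -4.1]
finger_gap: 0.0286
finger_force: 59.8
[ 0.5852583  -0.25707237  0.20109761] [ 24.12195853  24.0832815   -5.21730988  95.42734639   2.42625706
  60.96917197 -95.22139041]
```

```bash
python3 -m inch '[[0,0,0,0.05,0,0,0],[0,-0.082,0.191,0.053,-0.174,-0.4,0],[0,-0.082,0.191,0.053,-0.174,-0.4,0],[0,-0.082,0.191,0.053,-0.174,-0.4,0],[0,-0.082,0.191,0.053,-0.174,-0.4,0],[0,-0.082,0.191,0.053,-0.174,-0.4,0],[0,-0.082,0.191,0.053,-0.174,-0.4,0],[0,-0.082,0.191,0.053,-0.174,-0.4,0]]'
python3 - <<'E'
from station import manip
import cv2,numpy as np,pickle
s=manip.observe();print(s['position'],s['orientation'],s['qpos'])
pickle.dump(s,open("st.pkl","wb"))
ims=[]
for n,(x,y) in(("scene",(210,160)),("top",(270,110))):
    C=manip.capture(n);pickle.dump(C,open(n+"2.pkl","wb"));c=C["pixels"][:,:,::-1]
    ims.append(cv2.convertScaleAbs(cv2.resize(c[y:y+120,x:x+100],None,fx=4 if n=="top" else 4,fy=4,interpolation=cv2.INTER_CUBIC),alpha=1.5))
cv2.imwrite("pics/c1.png",np.hstack(ims))
E
```

```text
clock: 10.68
position: [0.5058, -0.0686, 0.2568]
orientation: [[0.831, -0.4, 0.386], [-0.363, -0.916, -0.169], [0.421, 0.001, -0.907]]
wrist_force: [-0.3, 0.2, -3.2]
finger_gap: 0.0289
finger_force: 60.2
[ 0.5058416  -0.06855741  0.25683637] [[ 8.31279198e-01 -4.00103787e-01  3.85865073e-01]
 [-3.62503663e-01 -9.16469405e-01 -1.69336719e-01]
 [ 4.21385796e-01  8.88589848e-04 -9.06881040e-01]] [  12.05266788   -4.59203232  -14.72598333  125.74378953   16.14072024
   37.27246218 -127.46629748]
```

View pics/c1.png

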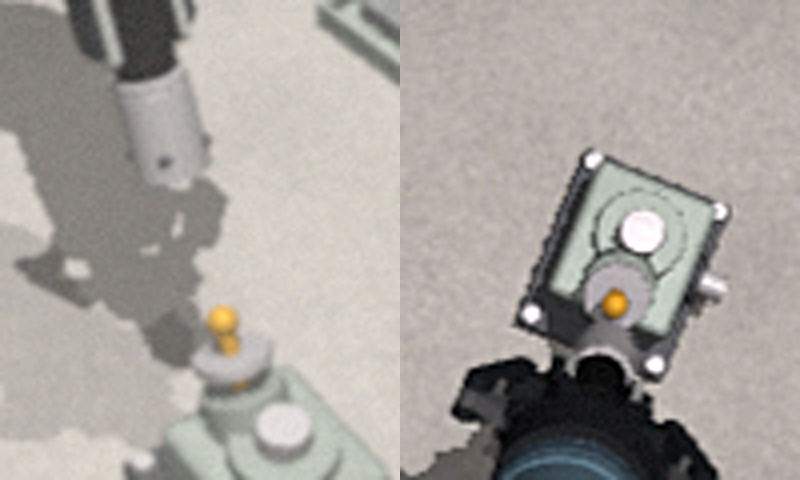

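The coupler is tilted above the nipple. In the scene half, the skirt's left edge runs (118,88)-(143,178) and its right edge (185,72)-(212,160); the ball is at (222,320). I'll compare these with the prediction.

Run:
```python
from h import *
np.set_printoptions(precision=4,suppress=True)
s=pickle.load(open("st.pkl","rb"));R=s["orientation"];p=s["position"]
g=p+R@[0,0,.0086]; n=-R[:,2]
def crp(q): return (q-[210,160])*4+1.5
for z in(-.077,-.027):
    c=g+n*z
    th=np.linspace(0,2*np.pi,181)
    P=np.array([crp(proj(S,c+.018*(R[:,0]*np.cos(t)+R[:,1]*np.sin(t)))) for t in th])
    print(z,"centre",crp(proj(S,c)),"left",P[P[:,0].argmin()],"right",P[P[:,0].argmax()],"bot",P[P[:,1].argmax()])
# line comparisons
f=lambda a,b,y:a[0]+(b[0]-a[0])*(y-a[1])/(b[1]-a[1])
print("obs mid x at 120:",f((118,88),(143,178),120),f((185,72),(212,160),120))
ball=np.array([.571,-.0945,.105])
print("ball lateral in tool frame (x,y,z)",R.T@(ball-g), "axis at ball level px",crp(proj(S,g-n*.16)))
print("predicted px per mm tool x",crp(proj(S,g-n*.05+R[:,0]*.001))-crp(proj(S,g-n*.05)),"tool y",crp(proj(S,g-n*.05+R[:,1]*.001))-crp(proj(S,g-n*.05)))
print("top mouth", (proj(T,g-n*.077)-[270,110])*4+1.5,(proj(T,g-n*.027)-[270,110])*4+1.5)
```

```text
-0.077 centre [178.7894 170.2601] left [141.6808 179.4435] right [215.9702 161.5472] bot [158.6279 186.9984]
-0.027 centre [151.9722  72.4295] left [114.1703  81.8368] right [189.8329  63.4433] bot [129.9448  88.1395]
obs mid x at 120: 126.88888888888889 199.72727272727272
ball lateral in tool frame (x,y,z) [-0.0004 -0.0024  0.1586] axis at ball level px [221.1585 324.8249]
predicted px per mm tool x [1.0192 0.3942] tool y [-1.8187  0.7954]
top mouth [209.311 346.741] [202.1516 374.9056]
```

```bash
python3 -m inch '[[0,0.0116,-0.005,-0.0272,0,0,0],[0,0.0233,-0.0101,-0.0544,0,0,0],[0,0.0233,-0.0101,-0.0544,0,0,0],[0,0.0233,-0.0101,-0.0544,0,0,0],[0,0.0233,-0.0101,-0.0544,0,0,0]]'
cat > chk.py <<'E'
from h import *
from station import manip
np.set_printoptions(precision=4,suppress=True)
s=manip.observe();R=s["orientation"];p=s["position"];g=p+R@[0,0,.0086]
ball=np.array([.571,-.0945,.105]);n=np.array([-.3876,.1684,.9063])
print("ball in tool frame",R.T@(ball-g),"axis err",R.T@-n,"F tool",R.T@s["wrist_force"],"M",R.T@s["wrist_torque"],s["finger_gap"],s["clock"])
E
python3 chk.py
```

```text
clock: 11.4
position: [0.5298, -0.0769, 0.2044]
orientation: [[0.831, -0.397, 0.39], [-0.359, -0.918, -0.169], [0.425, -0.0, -0.905]]
wrist_force: [-0.0, -0.5, -3.4]
finger_gap: 0.0288
finger_force: 59.9
ball in tool frame [-0.0017 -0.0002  0.1004] axis err [-0.0024  0.0007  1.    ] F tool [-1.3145  0.4301  3.1637] M [ 0.0014 -0.794   0.0035] 0.028814996583882577 11.4
```

```bash
python3 -m inch '[[0,0,0,0,0,0,0],[0,0,0,0,0,0,0]]' >/dev/null; python3 chk.py
python3 - <<'E'
from station import manip
import cv2,numpy as np,pickle
ims=[]
for n,(x,y) in(("scene",(225,185)),("top",(290,150))):
    C=manip.capture(n);c=C["pixels"][:,:,::-1]
    ims.append(cv2.convertScaleAbs(cv2.resize(c[y:y+80,x:x+66],None,fx=6,fy=6,interpolation=cv2.INTER_CUBIC),alpha=1.5))
cv2.imwrite("pics/c2.png",np.hstack(ims))
from h import *
s=manip.observe();R=s["orientation"];g=s["position"]+R@[0,0,.0086];n=-R[:,2]
crp=lambda q:(q-[225,185])*6+2.5
for z in(-.077,-.027):
    P=np.array([crp(proj(S,g+n*z+.018*(R[:,0]*np.cos(t)+R[:,1]*np.sin(t)))) for t in np.linspace(0,6.28,181)])
    print(z,crp(proj(S,g+n*z)),P[P[:,0].argmin()],P[P[:,0].argmax()])
print("top",[(proj(T,g+n*z)-[290,150])*6+2.5+[396,0] for z in(-.077,-.027)])
E
```

```text
ball in tool frame [-0.0006 -0.0005  0.0999] axis err [-0.0011  0.0001  1.    ] F tool [-0.9843  0.0513  3.6263] M [ 0.0351 -0.8379  0.0183] 0.028878541672728734 11.65
-0.077 [228.48352218 269.3631687 ] [174.05599388 282.14925327] [283.04132169 257.32337931]
-0.027 [189.75753129 129.04858778] [134.35947502 142.21429061] [245.26940959 116.56460332]
top [array([597.30887741, 233.15469375]), array([587.43745997, 271.90779049])]
```

View pics/c2.png

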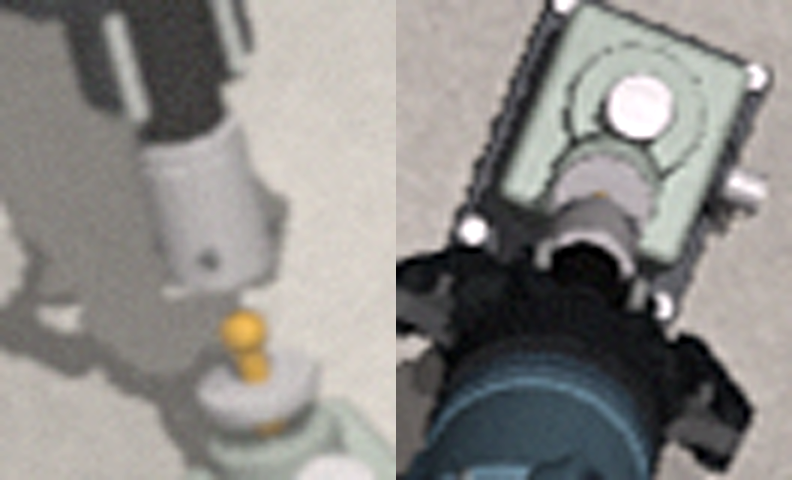

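Skirt edges and the ball at crop (244,330) agree with the prediction to under 1 mm: the axis extended passes (245,330). Pushing on in stages.

```bash
python3 -m inch '[[0,0.005,-0.0022,-0.0118,0,0,0],[0,0.0101,-0.0044,-0.0236,0,0,0],[0,0.0101,-0.0044,-0.0236,0,0,0],[0,0.0101,-0.0044,-0.0236,0,0,0]]' ; python3 chk.py
python3 -m inch '[[0,0.0016,-0.0007,-0.0036,0,0,0],[0,0.0031,-0.0013,-0.0073,0,0,0],[0,0.0047,-0.002,-0.0109,0,0,0],[0,0.0054,-0.0024,-0.0127,0,0,0],[0,0.0054,-0.0024,-0.0127,0,0,0],[0,0.0054,-0.0024,-0.0127,0,0,0]]' ; python3 chk.py
```

```text
clock: 12.25
position: [0.5391, -0.0813, 0.1789]
orientation: [[0.832, -0.397, 0.387], [-0.36, -0.918, -0.168], [0.422, 0.001, -0.907]]
wrist_force: [0.3, 0.2, -2.9]
finger_gap: 0.0291
finger_force: 60.3
ball in tool frame [ 0.0002 -0.0006  0.073 ] axis err [ 0.0009 -0.0002  1.    ] F tool [-1.0322 -0.3023  2.6703] M [ 0.1259 -0.7269  0.0193] 0.029087025316316427 12.25
clock: 13.0
position: [0.5454, -0.0837, 0.1666]
orientation: [[0.831, -0.397, 0.389], [-0.359, -0.918, -0.168], [0.424, -0.0, -0.906]]
wrist_force: [4.0, -0.8, -5.0]
finger_gap: 0.0289
finger_force: 60.1
ball in tool frame [-0.001  -0.0002  0.059 ] axis err [-0.0014  0.0013  1.    ] F tool [ 1.4959 -0.879   6.2585] M [0.3094 0.0599 0.0187] 0.028903784547523112 13.0
```

```bash
python3 -m inch '[[0,0.0012,-0.0005,-0.0027,0,0,0],[0,0.0023,-0.001,-0.0054,0,0,0],[0,0.0031,-0.0013,-0.0073,0,0,0],[0,0.0031,-0.0013,-0.0073,0,0,0],[0,0.0031,-0.0013,-0.0073,0,0,0],[0,0.0031,-0.0013,-0.0073,0,0,0],[0,0.0031,-0.0013,-0.0073,0,0,0]]' ; python3 chk.py
```

```text
clock: 13.88
position: [0.5481, -0.0848, 0.1601]
orientation: [[0.832, -0.397, 0.389], [-0.359, -0.918, -0.169], [0.424, 0.001, -0.906]]
wrist_force: [-1.9, 0.7, 5.3]
finger_gap: 0.0287
finger_force: 61.0
ball in tool frame [-0.0009 -0.0002  0.0519] axis err [-0.0014  0.0004  1.    ] F tool [ 0.3958  0.1193 -5.6679] M [ 0.0104 -0.3681 -0.0699] 0.0286955922612619 13.875
```

```bash
python3 -m inch '[[0,0.0005,-0.0002,-0.0013,0,0,0],[0,0.0005,-0.0002,-0.0013,0,0,0],[0,0.0005,-0.0002,-0.0013,0,0,0],[0,0.0005,-0.0002,-0.0013,0,0,0],[0,0.0005,-0.0002,-0.0013,0,0,0],[0,0.0005,-0.0002,-0.0013,0,0,0]]' ; python3 chk.py
python3 - <<'E'
from station import manip
import cv2,numpy as np
ims=[]
for n,(x,y) in(("scene",(225,185)),("top",(110,130))):
    c=manip.capture(n)["pixels"][:,:,::-1]
    k=6 if n=="scene" else 4
    ims.append(cv2.convertScaleAbs(cv2.resize(c[y:y+480//k,x:x+396//k],(396,480),interpolation=cv2.INTER_CUBIC),alpha=1.5))
cv2.imwrite("pics/c3.png",np.hstack(ims))
E
```

```text
clock: 14.62
position: [0.5486, -0.085, 0.1589]
orientation: [[0.831, -0.397, 0.389], [-0.359, -0.918, -0.169], [0.424, 0.001, -0.906]]
wrist_force: [-2.2, 2.6, 5.5]
finger_gap: 0.0288
finger_force: 61.1
ball in tool frame [-0.0008 -0.0002  0.0506] axis err [-0.0014  0.0003  1.    ] F tool [-0.3728 -1.5128 -6.3028] M [ 0.049  -0.345  -0.0172] 0.028845694686148782 14.625
```

View pics/c3.png

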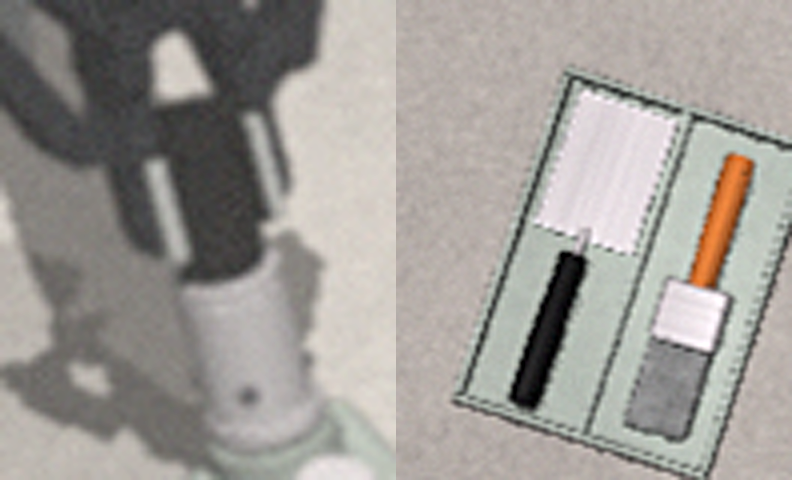

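```bash
for i in 1 2 3 4; do python3 -m inch '[[0,0,0,0,0,0,0]]' >/dev/null; python3 chk.py; done
```

```text
ball in tool frame [-0.0008 -0.0002  0.0506] axis err [-0.0014  0.0003  1.    ] F tool [-0.3542 -0.758  -7.0619] M [ 0.0499 -0.3339 -0.0042] 0.028875532749828438 14.85
ball in tool frame [-0.0009 -0.0002  0.0506] axis err [-0.0015  0.0002  1.    ] F tool [ 0.5296 -1.0072 -7.4955] M [ 0.0559 -0.4162  0.0194] 0.02846444943153724 14.975
ball in tool frame [-0.0009 -0.0002  0.0506] axis err [-0.0015  0.0003  1.    ] F tool [-0.4843  0.209  -6.8372] M [ 0.027  -0.3572 -0.013 ] 0.028459247024786728 15.1
ball in tool frame [-0.0008 -0.0002  0.0506] axis err [-0.0014  0.0002  1.    ] F tool [ 0.7209 -0.354  -6.9141] M [ 0.0339 -0.3618  0.0214] 0.028817823215466852 15.225
```

The force reading (about 10.6 N, v≈8.8 mm) and the position (v≈9.4 mm) agree on about 9 mm. The picture shows the skirt down over the nipple, square and held at crop (250,350), with the brush in its compartment.

```bash
python3 -c "
from station import manip;print(manip.job_done())"
```

```text
the job is handed in; nothing more can be done
None
```

I've handed the job in: the brush lies flat in the tray's empty compartment, and the coupler is on the nipple, still gripped and holding the collar about 9 mm down (8.8 mm by force, 9.4 mm by position); the pull-in I felt on the way down fits the jaws snapping over the ball.

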